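# Raise the blue sash to its height mark

## Task

On the lab bench stand two splash screens with counterbalanced clear sashes. Push the sash with the blue rail up from under its rail until the rail is level with the red height mark on that screen's post, and leave it standing there. Leave the yellow-railed sash as it is, and do not knock over or push away the paper cup.

Things in the scene. Friction and masses are not known exactly. Their poses are not given: they have to be found in the camera images.
- blue_rail (a point): Middle of the front edge, at half thickness, of the level blue rail on a clear sash's lower edge: 224 mm long (y), 14 mm thick, jutting 37 mm from the 200 mm high pane towards the robot, free space below. x: squarely into the screen (turned up to 0.2 rad from world x), z up. Slides only up and down, to 310 mm above the bench; balanced, 2 to 5 N moves it, stays where left.
- blue_mark (a point): Red height mark of the blue-railed screen, at half thickness: the front part of a 14 mm thick red clamp on its post at the robot's left, 132 mm beside the rail's middle, jutting as far as the rail, 180 to 300 mm above the bench. Level means both points at one height. Posts 24 mm thick, 132 mm either side; header 520 mm up. The other screen has its own mark, of no matter.
- yellow_rail (a point): The same point on the yellow rail of the other screen, of the same build, beside the blue one: a bystander, to be left where it is.
- cup_center (a point): Centre, half-way up, of a white paper cup with a grey lid and a blue band, 94 mm tall, 82 mm across the top, 56 mm across the foot, 0.12 kg, standing on the bench in front of and between the screens: a bystander. z is its upright axis.

How it is judged (in metres and radians):
At the end, for the whole second after the job is handed in: The blue rail stands level with the red mark of its own screen within 12 mm up or down; the yellow rail is within 20 mm of where it was; the paper cup stands upright (within 0.2 rad) within 50 mm of where it was (z of blue_rail in the frame of blue_mark between -0.012 and 0.012 m and distance of yellow_rail from where it was at the start of the episode below 0.02 m and angle between cup_center's own z axis and vertical below 0.2 rad and distance of cup_center from where it was at the start of the episode below 0.05 m); the robot touches nothing.
It fails at once if the yellow sash is moved by more than 20 mm (distance of yellow_rail from where it was at the start of the episode above 0.02 m).
It fails at once if the paper cup is knocked over or pushed away by more than 50 mm (angle between cup_center's own z axis and vertical above 0.6 rad or distance of cup_center from where it was at the start of the episode above 0.05 m).
It also fails if it takes over 40 s, if anything falls off the work surface, if the arm or the gripper's body presses on something with over 40 N, if the wrist force passes 120 N, or if a joint passes its speed limit or range.

## Robot

A 6-joint arm with a two-finger parallel gripper is mounted at the origin on the work surface. World frame = base frame: x ahead of the robot, y to its left, z up, the work surface at z = 0. Lengths are in mm, angles in rad, forces in N, time in s.
With the tool pointing down it reaches from about 300 to 775 mm from the base axis. Payload 14.6 kg.
Tool frame: the origin (TCP) lies between the finger pads; the fingertips stand 19 mm ahead of it and the grasp point (between the pads) is the TCP (manip.tcp_to_tips is the distance from the TCP to the fingertips, in mm); x points along the fingers, z is the direction in which the jaws open and shut, and the axes are right-handed (so a half turn about x gives the same grasp; the last joint's range is limited). The gripper opens to 94 mm and grips with 3 to 60 N. Pads are 16 mm wide; open, the fingers measure 119 mm over their backs; the gripper's body (75 mm by 177 mm) begins 78 mm behind the grasp point.
Start: joints at [1.209, 0.3, 1.521, -0, 1.321, -0.067], TCP at [159.799, 526.264, 224.446] pointing down, gripper open.
Joint ranges: [-3.03, 3.03], [-0.79, 2.21], [0.23, 2.52], [-1.04, 4.18], [0, 3.07], [-2.55, 2.55]. Speed limits (rad/s): [2.22, 2.22, 2.57, 3.14, 3.14, 3.14].

## Interface

Orientations are given as [roll, pitch, yaw] about the fixed x, y, z axes, in that order (R = Rz(yaw) Ry(pitch) Rx(roll)).
In Python, from cell import manip gives the robot as it stands.
- The arm moves only by the tool jog_arm, never from a script. Its argument "moves" is a list that holds one entry, the list of rows, each a list of 6 numbers: the shift along the world's x, y, z in mm, then the turn, a rotation vector about the world's x, y, z in degrees. In form: [[[dx, dy, dz, wx, wy, wz], ...]]. A call has 1 to 5 rows; each row shifts and turns the pose as measured when the row begins; what a row does not reach is not made up. A row lasts 1/10 s, in which the tool goes at most 50 mm and 8.59 degrees, less where a joint would pass 70% of its speed; a pose out of reach is approached as far as the arm can. A call is refused whole if a number of a shift passes 50 or a number of a turn 8.59, either way. A call with a gripper value outside its range is refused whole. "gripper" is the opening, from -1 (shut) to 1 (fully open), set as the call begins (left out, the last holds). The fingers move at their own pace and stop on an object; "squeeze" is the grip in N (left out, the last holds). Time passes only in rows, so rows that do not move let the fingers close. It gives the time, the measured TCP pose, the force and the opening at its end, in the units of the state.
- manip.read_state(): the state, without advancing time (a new reading comes with each control period).
- manip.camera(name): name is "scene" or "top"; returns (picture, depth): 480x640x3 uint8, blue, green, red; 480x640 float32, mm along the optical axis (not along the pixel's ray), 0 where there is no reading.
- manip.camera_params(name): a dict with "fx", "fy", "cx", "cy" (pixels), "dist" ([k1, k2, p1, p2, k3] as OpenCV has them; the pictures are not rectified), "rvec" (rotation vector, rad) and "tvec" (3), from world to camera coordinates, as OpenCV has them. Camera axes: x right, y down, z forward; pixel columns grow to the right and rows downward; lengths in mm; the calibration is good to about 2 mm. A picture is of the moment at which its call begins. camera_params takes no time and is no camera call.
- manip.sign_off(): hands the job in, once; it reports no verdict.
The state is a dict: "clock": time; "joints": joint angles; "qd": joint speeds; "effort": joint torques, N m; "eef_pos": TCP position; "eef_rot": TCP orientation; "wrist_force": force on the tool from outside, world axes, zero at the start; "moment": the same for the moment, N m; "finger_gap": finger opening in mm.
Only numpy, scipy, OpenCV 4.12 (cv2) and the standard library are available. Lean on these libraries where they do the work, as an engineer would, in place of code of your own. Each camera call takes 0.05 s, during which the arm holds its last target. There are 200 camera calls.

## Working session

There is one attempt and no reset: what is moved stays moved. The work goes in short steps, Python scripts to look and compute and a tool call to move; the robot and the scene stay as the last step left them, time stands still between calls to the robot, and variables do not carry over. Pictures are saved under pics/ and viewed, about 8 in all and at most 12, crops included, and the job is handed in when it is done.

Besides the shell and the picture viewer there is one more tool, called after ">>>" as name(argument=value, ...) on one line, values as JSON. jog_arm: Moves the arm, as the interface text tells. Its arguments: {"type":"object","properties":{"moves":{"type":"array","items":{"type":"array","items":{"type":"array","items":{"type":"number"}}}},"gripper":{"type":"number"},"squeeze":{"type":"number"}},"required":["moves"]}

```bash
mkdir -p pics; cat > h.py <<'E'
import numpy as np, cv2
from cell import manip
def P(n):
    p=manip.camera_params(n); K=np.array([[p['fx'],0,p['cx']],[0,p['fy'],p['cy']],[0,0,1.]])
    return K,np.array(p['dist'],float),cv2.Rodrigues(np.array(p['rvec'],float))[0],np.array(p['tvec'],float).ravel()
def world(n,uv,z):  # uv Nx2, depth z N
    K,d,R,t=P(n); q=cv2.undistortPoints(np.array(uv,float).reshape(-1,1,2),K,d).reshape(-1,2)
    c=np.c_[q,np.ones(len(q))]*np.array(z,float).reshape(-1,1)
    return (c-t)@R
E
python3 - <<'E'
from h import *
for n in("scene","top"):
    im,d=manip.camera(n); cv2.imwrite(f"pics/{n}0.png",im); np.save(n+"d.npy",d); K,_,R,t=P(n); print(n,K[0,0],-R.T@t,R[2])
print(manip.read_state())
E
```

```text
scene 451.35624111494553 [489.05773825 593.69305759 890.99878879] [ 0.05825008 -0.61087391 -0.78958216]
top 539.5943913463551 [ 397.37742327   37.5356662  1368.35893735] [ 1.10235700e-01 -5.13074061e-04 -9.93905341e-01]
{'clock': 0.1, 'joints': array([ 1.20942539e+00,  3.00395354e-01,  1.52149236e+00,  1.21243152e-05,
        1.32069818e+00, -6.65981798e-02]), 'qd': array([ 0.00102272, -0.00075341, -0.0005173 ,  0.00033343,  0.00050498,
        0.00097678]), 'effort': array([ 1.76014106e-03, -5.32641256e+01, -3.53280473e+01,  7.09620793e-02,
        2.35517370e-02, -7.04013974e-05]), 'eef_pos': array([159.71366038, 526.08551094, 223.96540061]), 'eef_rot': array([ 3.06317092,  1.56980302, -1.94399382]), 'wrist_force': array([ 0.74204623, -0.06445567,  0.35209682]), 'moment': array([-0.01624124,  0.04708327, -0.02591451]), 'finger_gap': 93.49984022161654}
```

View pics/scene0.png

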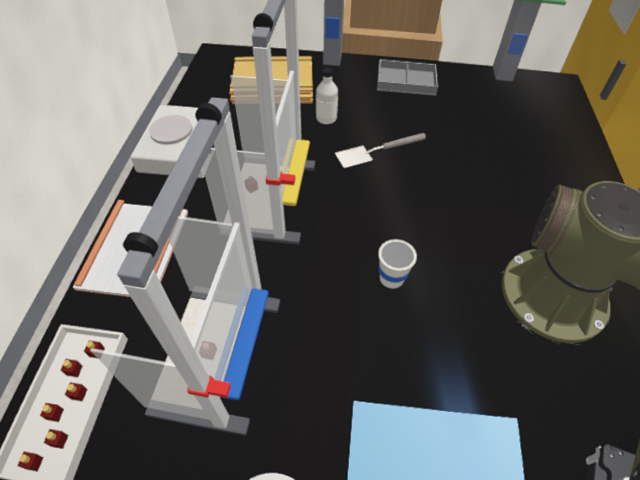

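View pics/top0.png

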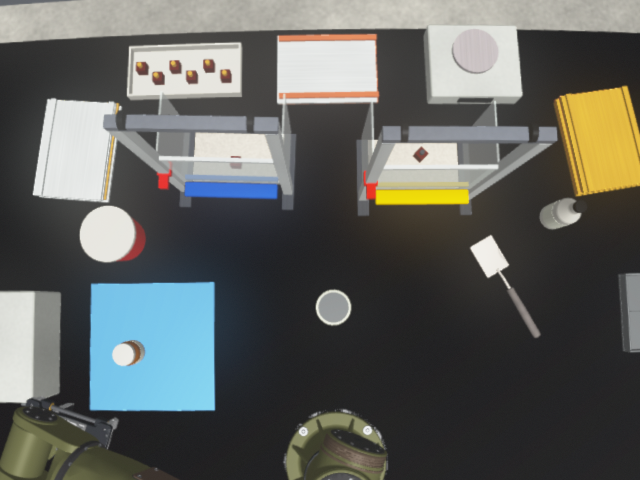

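The scene view has the blue rail at about (250,345), its red mark at (215,387), the yellow rail at (297,172) and the cup at (396,263). The top view has the blue rail at (232,190), its mark at (165,181) and the cup at (333,308).

```bash
cat >> h.py <<'E'
def masks(im):
    h=cv2.cvtColor(im,cv2.COLOR_BGR2HSV)
    return dict(blue=cv2.inRange(h,(103,150,80),(120,255,255)),red=cv2.inRange(h,(0,180,120),(6,255,255))|cv2.inRange(h,(175,180,120),(180,255,255)),
      yellow=cv2.inRange(h,(24,180,120),(32,255,255)))
def clouds(n,im,d):
    out=[]
    for k,m in masks(im).items():
        c,l,s,_=cv2.connectedComponentsWithStats(m)
        for i in range(1,c):
            if s[i,4]<60: continue
            v,u=np.where((l==i)&(d>0)); 
            if len(u)<30: continue
            w=world(n,np.c_[u,v],d[v,u]); out.append((k,s[i],w))
    return out
E
python3 - <<'E'
from h import *
np.set_printoptions(precision=1,suppress=True)
for n in("scene","top"):
    im=cv2.imread(f"pics/{n}0.png"); d=np.load(n+"d.npy")
    for k,s,w in clouds(n,im,d):
        if w[:,2].max()<60: continue
        print(n,k,s,"p2",np.percentile(w,2,0),"med",np.median(w,0),"p98",np.percentile(w,98,0))
        if k=="red": continue
        top=w[w[:,2]>np.percentile(w[:,2],60)-4]
        r=cv2.minAreaRect(w[:,:2].astype(np.float32)); print("   rect",r, "z pct", np.percentile(w[:,2],[5,25,50,75,95]))
K,dd,R,t=P("top")
im=cv2.imread("pics/top0.png");d=np.load("topd.npy")
v,u=np.mgrid[285:330,310:356]; w=world("top",np.c_[u.ravel(),v.ravel()],d[285:330,310:356].ravel()); w=w[w[:,2]>80]
print("cup",w.mean(0),w.min(0),w.max(0))
E
```

```text
scene blue [326  17  13  21 252] p2 [ 601.7 -883.4  108.6] med [ 621.9 -876.   143.6] p98 [ 641.8 -869.7  174.1]
   rect ((621.482421875, -874.7655029296875), (41.62028503417969, 18.929105758666992), 0.10475162416696548) z pct [110.2 125.1 143.6 160.3 172.6]
scene blue [ 225  289   44  111 1982] p2 [646.2 139.5  95. ] med [663.7 251.4 104.6] p98 [682.5 352.4 107.6]
   rect ((664.1610107421875, 222.10984802246094), (270.1331481933594, 34.68988800048828), 87.20524597167969) z pct [ 99.4 103.5 104.6 105.6 107.1]
scene red [266 173  29  12 175] p2 [620.8 -87.7 206. ] med [640.6 -71.1 213.5] p98 [674.6 -63.5 217. ]
scene red [188 377  42  20 349] p2 [650.4 366.9 206.4] med [668.5 379.9 213.4] p98 [705.1 390.3 216. ]
top blue [ 185  182   93   17 1342] p2 [647.  134.   99.5] med [665.7 239.3 105. ] p98 [684.8 346.4 110.2]
   rect ((666.0763549804688, 240.90834045410156), (222.17306518554688, 36.48747253417969), 87.25350952148438) z pct [100.7 103.2 105.  106.7 109.3]
top red [158 172  13  17 133] p2 [651.1 359.2 208.5] med [666.4 372.3 214.7] p98 [683.2 382.3 218.9]
top red [364 172  14  27 142] p2 [619.6 -93.1 211.6] med [637.5 -81.1 215.7] p98 [671.6 -68.5 220.1]
top yellow [ 375  189   94   16 1363] p2 [ 623.5 -319.7  108.9] med [ 639.8 -211.7  114.7] p98 [ 657.  -107.8  120.1]
   rect ((640.80615234375, -213.7812042236328), (221.84124755859375, 36.950984954833984), 89.72367858886719) z pct [110.3 112.9 114.7 116.4 118.9]
cup [385.1   1.4 101.5] [344.7 -39.2  85.1] [ 424.5   41.  1368.4]
```

>>> jog_arm(moves=[[[22, -35, 12, 0, 0, -8.5], [22, -35, 12, 0, 0, -8.5], [22, -35, 12, 0, 0, -8.5], [22, -35, 12, 0, 0, -8.5], [22, -35, 12, 0, 0, -8.5]]], gripper=-1)

```text
clock: 0.6
eef_pos: [269.3, 346.3, 281.5]
eef_rot: [-3.087, 1.562, -2.561]
wrist_force: [0.3, 0.9, -0.7]
finger_gap: 57.4
```

>>> jog_arm(moves=[[[22, -35, 12, 0, 0, -8.5], [22, -35, 12, 0, 0, -8.5], [22, -35, 12, 0, 0, -8.5], [22, -35, 12, 0, 0, -5], [0, 0, 0, 0, 0, 0]]])

```text
clock: 1.1
eef_pos: [360.8, 196.8, 332.3]
eef_rot: [-3.076, 1.564, -3.101]
wrist_force: [0.6, 0.6, 0.2]
finger_gap: 17.4
```

>>> jog_arm(moves=[[[0, 0, 0, 8.5, 0, 0], [0, 0, 0, 8.5, 0, 0], [0, 0, 0, 8.5, 0, 0], [0, 0, 0, 8.5, 0, 0], [0, 0, 0, 0, 0, 0]]])

```text
clock: 1.6
eef_pos: [360.5, 198.4, 331.8]
eef_rot: [1.6, 0.964, 1.578]
wrist_force: [0.5, 0.1, -0.2]
finger_gap: 0.6
```

```bash
cat > st.py <<'E'
from h import *
from scipy.spatial.transform import Rotation as Ro
np.set_printoptions(precision=2,suppress=True)
s=manip.read_state(); M=Ro.from_euler('xyz',s['eef_rot']).as_matrix()
print(s['clock'],s['joints'],s['eef_pos'],'F',s['wrist_force'],'toolx',M[:,0],'jaw',M[:,2],s['finger_gap'])
E
python3 st.py
```

```text
1.6 [ 0.05 -0.18  1.88  0.61  1.44 -0.01] [360.54 198.43 331.84] F [ 0.53  0.05 -0.16] toolx [-0.    0.57 -0.82] jaw [ 1.   -0.02 -0.02] 0.6317406616885075
```

>>> jog_arm(moves=[[[0, 15, 0, 8.5, 0, 0], [0, 15, 0, 8.5, 0, 0], [0, 15, 0, 8.5, 0, 0], [0, 15, 0, 8.5, 0, 0], [0, 15, 0, 8.5, 0, 0]]])

```text
clock: 2.1
eef_pos: [359.1, 277.8, 333.5]
eef_rot: [1.592, 0.221, 1.581]
wrist_force: [-0.3, -0.8, -0.5]
finger_gap: 0.2
```

>>> jog_arm(moves=[[[0, 0, 0, 8.5, 0, 0], [0, 0, 0, 4, 0, 0], [15, 0, 0, 0, 0, -8.5], [15, 0, 0, 0, 0, -8.5], [15, 0, 0, 0, 0, -8.5]]])

```text
clock: 2.6
eef_pos: [400.4, 284.6, 327.5]
eef_rot: [1.608, 0.007, 1.152]
wrist_force: [0.9, -0.3, 0.7]
finger_gap: 0.4
```

>>> jog_arm(moves=[[[15, 0, 0, 0, 0, -8.5], [15, 0, 0, 0, 0, -8.5], [15, 0, 0, 0, 0, -8.5], [0, 0, 0, 0, 0, -8.5], [0, 0, 0, 0, 0, 0]]])

```text
clock: 3.1
eef_pos: [439.7, 294.0, 331.8]
eef_rot: [1.606, -0.003, 0.666]
wrist_force: [-0.0, 0.1, 0.6]
finger_gap: 0.2
```

```bash
python3 st.py
```

```text
3.1 [ 0.39 -0.11  2.36  2.71  0.72 -1.21] [439.73 293.98 331.78] F [-0.04  0.12  0.6 ] toolx [0.79 0.62 0.  ] jaw [ 0.62 -0.79 -0.04] 0.2411163621130113
```

>>> jog_arm(moves=[[[25, -12, 0, 0, 0, -7], [25, -12, 0, 0, 0, -7], [25, -12, -10, 0, 0, -7], [20, -12, -30, 0, 0, -3], [0, -6, -30, 0, 0, 0]]])

```text
clock: 3.6
eef_pos: [533.0, 252.2, 270.0]
eef_rot: [1.602, -0.026, 0.288]
wrist_force: [-0.7, 0.1, -0.3]
finger_gap: 0.5
```

>>> jog_arm(moves=[[[0, 0, -30, 0, 0, 0], [0, 0, -30, 0, 0, 0], [0, 0, -30, 0, 0, 0], [0, 0, -30, 0, 0, 0], [0, 0, 0, 0, 0, 0]]])

```text
clock: 4.1
eef_pos: [530.9, 265.2, 145.5]
eef_rot: [1.617, -0.038, 0.34]
wrist_force: [-0.3, 0.1, 2.0]
finger_gap: 0.7
```

```bash
python3 st.py; python3 - <<'E'
from h import *
cv2.imwrite("pics/s1.png",manip.camera("scene")[0])
E
```

```text
4.1 [ 0.45  0.59  2.22  3.25  1.28 -1.56] [530.91 265.24 145.48] F [-0.31  0.15  1.99] toolx [0.94 0.33 0.04] jaw [ 0.34 -0.94 -0.05] 0.6513634908353964
```

View pics/s1.png

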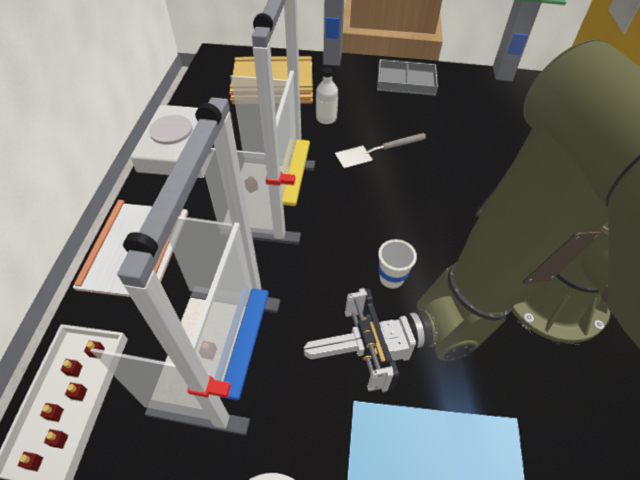

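>>> jog_arm(moves=[[[0, -8, -15, 0, 7, -4], [0, -8, -15, 0, 4, -7], [0, -6, -15, 0, 0, -7], [0, 0, -15, 0, 0, 0], [0, 0, 0, 0, 0, 0]]])

```text
clock: 4.65
eef_pos: [533.9, 250.3, 98.9]
eef_rot: [1.693, 0.134, 0.04]
wrist_force: [-0.1, 0.2, 0.5]
finger_gap: 0.2
```

```bash
python3 st.py
```

```text
4.65 [ 0.6   0.63  2.15  3.77  1.13 -1.66] [533.93 250.29  98.95] F [-0.09  0.22  0.47] toolx [ 0.99  0.04 -0.13] jaw [ 0.02 -0.99 -0.12] 0.18915988707950518
```

>>> jog_arm(moves=[[[0, -3, -15, -6, 0, 0], [0, -3, -15, 0, 0, 0], [0, 0, 0, 0, 0, 0]]])

```text
clock: 4.95
eef_pos: [536.0, 248.1, 76.1]
eef_rot: [1.593, 0.127, 0.038]
wrist_force: [-0.5, 0.6, -0.3]
finger_gap: 0.5
```

```bash
python3 st.py; python3 - <<'E'
from h import *
cv2.imwrite("pics/s2.png",manip.camera("scene")[0][200:460,180:520])
E
```

```text
4.95 [ 0.6   0.7   2.13  3.75  1.18 -1.73] [536.   248.13  76.11] F [-0.45  0.56 -0.29] toolx [ 0.99  0.04 -0.13] jaw [ 0.03 -1.   -0.02] 0.5392322462596053
```

View pics/s2.png

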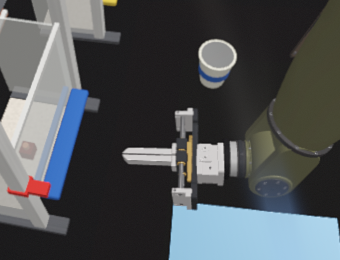

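>>> jog_arm(moves=[[[5, 0, -17, 0, 0, 0], [25, -1, 0, 0, 0, 0], [25, -1, 0, 0, 0, 0], [0, 0, 0, 0, 0, 0]]])

```text
clock: 5.4
eef_pos: [594.9, 249.1, 68.3]
eef_rot: [1.601, 0.117, 0.046]
wrist_force: [-0.2, 0.8, 0.0]
finger_gap: 0.5
```

>>> jog_arm(moves=[[[22, -1, 0, 0, 0, 0], [22, 0, 0, 0, 0, 0], [18, 0, 0, 0, 0, 0], [0, 0, 0, 0, 0, 0]]])

```text
clock: 5.8
eef_pos: [658.6, 249.6, 75.7]
eef_rot: [1.605, 0.11, 0.051]
wrist_force: [0.3, -0.8, -0.2]
finger_gap: 0.5
```

```bash
python3 st.py
```

```text
5.8 [ 0.45  0.79  1.87  3.61  1.02 -1.75] [658.63 249.59  75.65] F [ 0.31 -0.84 -0.18] toolx [ 0.99  0.05 -0.11] jaw [ 0.05 -1.   -0.03] 0.5437702328940193
```

>>> jog_arm(moves=[[[-6, 0, 5, 0, 0, 0], [0, 0, 10, 0, 0, 0], [0, 0, 10, 0, 0, 0], [0, 0, 10, 0, 0, 0], [0, 0, 0, 0, 0, 0]]])

```text
clock: 6.3
eef_pos: [648.5, 250.2, 114.3]
eef_rot: [1.605, 0.113, 0.053]
wrist_force: [0.2, -0.3, 0.0]
finger_gap: 0.4
```

```bash
cat > rail.py <<'E'
from h import *
np.set_printoptions(precision=1,suppress=True)
for n in("scene","top"):
    im,d=manip.camera(n)
    for k,s,w in clouds(n,im,d):
        m=np.median(w,0)
        if m[2]>60 and m[0]>560 and abs(m[1])<500: print(n,k,s[4],m, np.percentile(w[:,2],[10,90]))
E
python3 st.py; python3 rail.py
```

```text
6.3 [ 0.46  0.69  1.92  3.63  0.97 -1.78] [648.55 250.15 114.33] F [ 0.16 -0.34  0.02] toolx [ 0.99  0.05 -0.11] jaw [ 0.05 -1.   -0.03] 0.35383758586215097
scene blue 2084 [664.1 251.8 137.9] [135.3 139.7]
scene red 175 [640.4 -71.2 213.8] [208.1 215.6]
scene red 356 [667.9 380.  213.4] [209.7 215.2]
top blue 1373 [665.5 238.8 138.3] [135.3 141.4]
top red 128 [667.8 373.  214.3] [211.3 217.3]
top red 142 [638.2 -81.1 215.9] [212.8 218.5]
top yellow 1361 [ 639.8 -211.3  114.6] [111.3 117.9]
```

>>> jog_arm(moves=[[[0, 0, 10, 0, 0, 0], [0, 0, 10, 0, 0, 0], [0, 0, 10, 0, 0, 0], [0, 0, 10, 0, 0, 0], [0, 0, 6, 0, 0, 0]]])

```text
clock: 6.9
eef_pos: [648.0, 249.9, 160.5]
eef_rot: [1.604, 0.118, 0.054]
wrist_force: [1.6, 0.1, -4.3]
finger_gap: 0.2
```

>>> jog_arm(moves=[[[0, 0, 5, 0, 0, 0], [0, 0, 5, 0, 0, 0], [0, 0, 3, 0, 0, 0], [0, 0, 0, 0, 0, 0]]])

```text
clock: 7.3
eef_pos: [648.0, 249.9, 176.0]
eef_rot: [1.604, 0.117, 0.054]
wrist_force: [1.3, 0.4, -1.1]
finger_gap: 0.1
```

```bash
python3 st.py; python3 rail.py
```

```text
7.3 [ 0.46  0.54  1.94  3.68  0.86 -1.86] [647.99 249.91 176.02] F [ 1.31  0.43 -1.1 ] toolx [ 0.99  0.05 -0.12] jaw [ 0.05 -1.   -0.03] 0.1120399826925271
scene blue 2454 [665.1 259.6 199.3] [197.  200.9]
scene red 176 [640.4 -71.3 213.7] [207.7 215.9]
scene red 370 [668.1 379.4 213.4] [208.6 215.2]
top blue 1512 [665.5 237.8 199.8] [196.7 202.9]
top red 124 [668.  372.7 214.5] [211.8 217. ]
top red 142 [638.2 -81.1 215.7] [213.  218.8]
top yellow 1365 [ 639.6 -212.   114.7] [111.2 118. ]
```

>>> jog_arm(moves=[[[0, 0, 5, 0, 0, 0], [0, 0, 4, 0, 0, 0], [0, 0, 3, 0, 0, 0], [0, 0, 2, 0, 0, 0], [0, 0, 0, 0, 0, 0]]])

```text
clock: 7.9
eef_pos: [647.9, 249.9, 189.9]
eef_rot: [1.603, 0.118, 0.054]
wrist_force: [0.7, -0.8, -2.9]
finger_gap: 0.4
```

```bash
python3 st.py; python3 rail.py
```

```text
7.9 [ 0.46  0.51  1.94  3.7   0.83 -1.88] [647.86 249.89 189.86] F [ 0.73 -0.79 -2.9 ] toolx [ 0.99  0.05 -0.12] jaw [ 0.05 -1.   -0.03] 0.4171746597353217
scene blue 2514 [665.1 259.9 213. ] [210.8 214.7]
scene red 173 [640.3 -70.9 213.8] [207.6 215.9]
scene red 367 [667.8 379.6 213.5] [209.1 215.3]
top blue 1547 [665.1 237.7 213.6] [210.6 216.5]
top red 125 [667.8 372.3 214.3] [210.7 217.3]
top red 142 [638.2 -81.2 215.5] [212.9 218. ]
top yellow 1362 [ 639.7 -211.6  114.5] [111.2 118. ]
```

Level within about 1 mm. I'll lower away from the rail and back out.

>>> jog_arm(moves=[[[0, 0, -10, 0, 0, 0], [0, 0, -15, 0, 0, 0], [-20, 0, 0, 0, 0, 0], [-30, 0, 0, 0, 0, 0], [-30, 0, 0, 0, 0, 0]]])

```text
clock: 8.5
eef_pos: [568.1, 249.1, 163.7]
eef_rot: [1.604, 0.112, 0.051]
wrist_force: [-0.3, 1.3, -0.1]
finger_gap: 0.6
```

>>> jog_arm(moves=[[[-25, 0, 0, 0, 0, 0], [-15, 0, 0, 0, 0, 0], [0, 0, 0, 0, 0, 0], [0, 0, 0, 0, 0, 0], [0, 0, 0, 0, 0, 0]]])

```text
clock: 9.0
eef_pos: [525.2, 249.6, 162.3]
eef_rot: [1.603, 0.111, 0.054]
wrist_force: [0.7, -0.2, -0.7]
finger_gap: 0.4
```

```bash
python3 st.py; python3 rail.py;  python3 - <<'E'
from h import *
cv2.imwrite("pics/s3.png",manip.camera("scene")[0])
E
```

```text
9.0 [ 0.61  0.45  2.2   3.79  1.05 -1.83] [525.19 249.59 162.32] F [ 0.68 -0.25 -0.7 ] toolx [ 0.99  0.05 -0.11] jaw [ 0.05 -1.   -0.03] 0.4153419950196744
scene blue 2540 [665. 260. 213.] [210.7 214.7]
scene red 174 [640.5 -71.1 213.7] [207.5 215.8]
scene red 367 [667.8 379.8 213.5] [209.  215.1]
top blue 1562 [665.  239.2 213.5] [210.3 216.6]
top red 130 [667.  372.4 214.3] [211.2 217. ]
top red 142 [637.8 -81.3 215.7] [212.8 218.4]
top yellow 1360 [ 639.7 -211.3  114.7] [111.3 117.9]
```

View pics/s3.png

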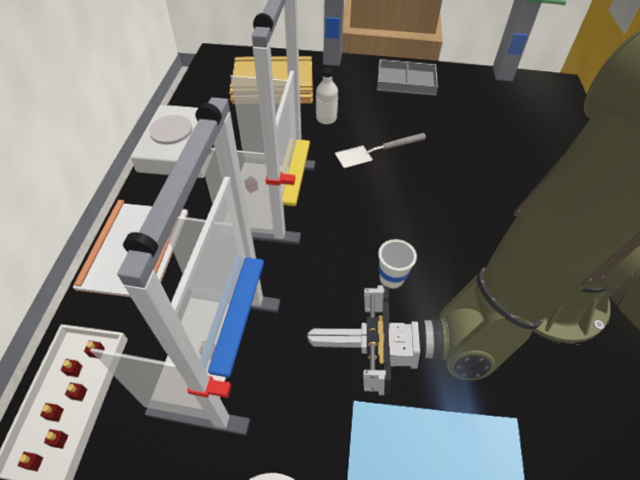

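The blue rail (240,315) is level with its red mark (210,388). The cup is still at (396,263), the yellow rail hasn't moved, and the gripper is clear.

```bash
python3 -c "
from cell import manip; manip.sign_off()"
```

```text
the job is handed in; nothing more can be done
```

I pushed the blue-railed sash up about 109 mm from under its rail with the closed fingers held level. I then lowered the fingers, backed them out and handed the job in at about 9 s.

Last checks, taken after backing out:
- **Blue rail:** its top is at 213.0 mm (scene camera) and 213.5 mm (top camera). The red mark reads 213.5 and 214.3 mm, so the rail is about 1 mm low against the 12 mm allowed, and it stayed there after release.
- **Yellow rail:** its measured position is unchanged to within 1 mm.
- **Paper cup:** it stands upright at the same spot in the picture. I judged this by eye and did not measure it again.
- **Arm:** the gripper is clear of everything and the wrist force reads only noise (under 1 N).

No check failed. The two cameras agreed to within 1 mm.

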